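# Restock the full screw carton

### The arm

A 7-joint arm with a two-finger parallel gripper is mounted at the origin on the work surface. World frame = base frame: x ahead of the robot, y to its left, z up, the work surface at z = 0. Lengths are in mm, angles in rad, forces in N, time in s.
With the tool pointing down it reaches from about 400 to 850 mm from the base axis. Payload 4.4 kg.
Tool frame: the origin (TCP) lies midway between the tips of the shut fingers; the grasp point (between the pads) lies 19 mm behind it (ctrl.pinch_z is the distance from the TCP to the grasp point, in mm); z points along the fingers, y is the line along which they close (so a half turn about z gives the same grasp; the last joint's range is limited). The gripper opens to 94 mm and grips with 3 to 60 N. Pads are 16 mm wide; open, the fingers measure 119 mm over their backs; the gripper's body (75 mm by 177 mm) begins 78 mm behind the grasp point.
Start: joints at [1.051, 0.628, 0.038, 1.517, -0.027, 0.996, -0.02], TCP at [284.979, -584.213, 205.478] pointing down, gripper open.
Joint ranges: [-3.06, 3.06], [-0.37, 2.12], [-1.25, 1.32], [0.18, 2.47], [-1.1, 4.24], [0.23, 1.98], [-2.94, 2.94]. Speed limits (rad/s): [2.57, 2.57, 3.14, 3.14, 3.14, 3.14, 3.14].

### API

Orientations are given as a rotation vector (axis times angle).
In Python, from bench import ctrl, optics, workorder gives the robot as it stands.
- The arm moves only by the tool play_rows, never from a script. Its argument "rows" is a list of rows, each a list of 6 numbers: the shift along the tool's x, y, z normalised to -1 to 1, where 1 is 80 cm, then the turn, a rotation vector about the tool's x, y, z normalised to -1 to 1, where 1 is 2 rad. A call has 1 to 20 rows; each row is the pose to reach, as a shift and turn from the pose commanded when the call began, along the tool's axes at that moment; what a row does not reach only later rows make up. A row lasts 1/8 s, in which the tool goes at most 62.5 mm and 10.7 degrees, less where a joint would pass 70% of its speed; a pose out of reach is approached as far as the arm can. A call with a number of a shift or a turn outside -1 to 1 is refused whole. A call with a gripper value outside its range is refused whole. "grip" is the finger opening in mm, from 0 to 94, set as the call begins (left out, the last holds). The fingers move at their own pace and stop on an object; "force" is the grip in N (left out, the last holds). Time passes only in rows, so rows that repeat a pose let the fingers close. It gives the time, the measured TCP pose, the force, the opening and the grip force at its end, in the units of the state.
- ctrl.read_state(): the state, without advancing time (a new reading comes with each control period).
- optics.snapshot(name): name is "side" or "top" or "wrist"; returns a dict with "frame" (384x512x3 uint8, blue, green, red), "K" (3x3 intrinsics, pixels), "rvec" (rotation vector, rad) and "tvec" (3), from world to camera coordinates, as OpenCV has them. Camera axes: x right, y down, z forward; pixel columns grow to the right and rows downward; lengths in mm; the calibration is good to about 2 mm. A picture is of the moment at which its call begins. There is no depth.
- workorder.hand_in(): hands the job in; it is judged then, once.
The state is a dict: "clock": time; "joints": joint angles; "qvel": joint speeds; "effort": joint torques, N m; "ee_pos": TCP position; "tcp_rot": TCP orientation; "contact_force": force on the tool from outside, world axes, zero at the start; "wrist_torque": the same for the moment, N m; "grip_width": finger opening in mm; "grip_force": force on a finger pad.
Only numpy, scipy, OpenCV 4.12 (cv2) and the standard library are available. Lean on these libraries where they do the work, as an engineer would, in place of code of your own. Each camera call takes 0.05 s, during which the arm holds its last target. There are 200 camera calls.

### The job

Three look-alike screw cartons with blue lids lie tipped over on the bench; one is still full of screws and two are empty. Feel by weight which one is full and stand it upright, blue lid up, on the floor of the white tray in the gap between the two standing cartons, setting it down gently; leave both empties on the bench. Do not knock over the two standing cartons or shift the other things on the bench.

Things in the scene. Friction and masses are not known exactly. Their poses are not given: they have to be found in the camera images.
- carton_a: closed cardboard screw carton, 56 x 56 x 96 mm, paper label, blue lid end; starts tipped on its side, lid roughly to the robot's right (-y). Of the three alike, one is full (0.4 to 0.55 kg), two empty (0.06 kg). Origin: centre of the long face it first lies on. Own x runs along the 96 mm length from foot to blue lid (up when stood upright), z up as it first lies
- carton_a_mid (a point): centre of that carton's body, 28 mm from each long face, 48 mm from foot and lid; axes as the carton's
- carton_b: closed cardboard screw carton, 56 x 56 x 96 mm, paper label, blue lid end; starts tipped on its side, lid roughly to the robot's right (-y). Of the three alike, one is full (0.4 to 0.55 kg), two empty (0.06 kg). Origin: centre of the long face it first lies on. Own x runs along the 96 mm length from foot to blue lid (up when stood upright), z up as it first lies
- carton_b_mid (a point): centre of that carton's body, 28 mm from each long face, 48 mm from foot and lid; axes as the carton's
- carton_c: closed cardboard screw carton, 56 x 56 x 96 mm, paper label, blue lid end; starts tipped on its side, lid roughly to the robot's right (-y). Of the three alike, one is full (0.4 to 0.55 kg), two empty (0.06 kg). Origin: centre of the long face it first lies on. Own x runs along the 96 mm length from foot to blue lid (up when stood upright), z up as it first lies
- carton_c_mid (a point): centre of that carton's body, 28 mm from each long face, 48 mm from foot and lid; axes as the carton's
- tray: fixed white lacquered wooden lane tray, 90 (own x) x 320 (own y) mm, origin centre of its underside, z up: floor 6 mm thick, 74 x 304 mm inside; long walls 8 mm thick, tops 36 mm above the bench; end walls 42 mm high
- gap (a point): middle of the free gap in the tray's lane, on the tray floor (6 mm above the bench), tray axes (lane along own y, which points roughly back to the robot); the clear gap between the two standing cartons is about 140 to 170 mm
- stood_near: loose screw carton with orange lid standing upright in the tray, 56 x 56 mm, 96 mm tall, origin centre of its foot, z up; on the tray's +y side of the gap (nearer the robot), centred about 105 mm from it
- stood_far: loose screw carton with green lid standing upright in the tray, 56 x 56 mm, 96 mm tall, origin centre of its foot, z up; on the tray's -y side of the gap (farther from the robot), centred about 105 mm from it
- glue: bystander: white glue bottle with blue label and orange cap, 52 mm across, 150 mm tall, origin centre of its foot
- sanding_block: bystander: cork sanding block with red abrasive sole, 110 x 60 x 38 mm, origin centre of its underside
- stain_jar: bystander: amber jar with black cap, 72 mm across, 85 mm tall, origin centre of its foot
- lacquer_tin: bystander: steel tin with green label, 80 mm across, 85 mm tall, origin centre of its foot
- brush: bystander: paint brush lying on the bench near the robot, under 30 mm high
Mind the look-alikes: they are no part of the job. What is shaped like the stood_far but purple or yellow is not meant.

How it is judged (in metres and radians):
At the end, for the whole second after the job is handed in: The full carton (over 2.2 N on the tray) stands on the tray floor, blue lid up, upright within 0.12 rad, at most 50 mm along and 20 mm across the lane from the gap's middle; both empties rest on the bench outside the tray; orange and green cartons still stand within 0.1 rad; all at rest (((contact force between carton_a and tray above 2.2 N and angle between carton_a's own x axis and vertical below 0.12 rad and y of carton_a_mid in the frame of gap between -0.05 and 0.05 m and x of carton_a_mid in the frame of gap between -0.02 and 0.02 m and z of carton_a_mid in the frame of gap below 0.054 m and linear speed of each of carton_a, carton_b, carton_c below 0.02 m/s and (x of carton_b_mid in the frame of gap above 0.045 m or x of carton_b_mid in the frame of gap below -0.045 m or y of carton_b_mid in the frame of gap above 0.16 m or y of carton_b_mid in the frame of gap below -0.16 m) and height (world z) of each of carton_b_mid, carton_c_mid below 0.06 m and (x of carton_c_mid in the frame of gap above 0.045 m or x of carton_c_mid in the frame of gap below -0.045 m or y of carton_c_mid in the frame of gap above 0.16 m or y of carton_c_mid in the frame of gap below -0.16 m)) or (contact force between carton_b and tray above 2.2 N and angle between carton_b's own x axis and vertical below 0.12 rad and y of carton_b_mid in the frame of gap between -0.05 and 0.05 m and x of carton_b_mid in the frame of gap between -0.02 and 0.02 m and z of carton_b_mid in the frame of gap below 0.054 m and linear speed of each of carton_b, carton_a, carton_c below 0.02 m/s and (x of carton_a_mid in the frame of gap above 0.045 m or x of carton_a_mid in the frame of gap below -0.045 m or y of carton_a_mid in the frame of gap above 0.16 m or y of carton_a_mid in the frame of gap below -0.16 m) and height (world z) of each of carton_a_mid, carton_c_mid below 0.06 m and (x of carton_c_mid in the frame of gap above 0.045 m or x of carton_c_mid in the frame of gap below -0.045 m or y of carton_c_mid in the frame of gap above 0.16 m or y of carton_c_mid in the frame of gap below -0.16 m)) or (contact force between carton_c and tray above 2.2 N and angle between carton_c's own x axis and vertical below 0.12 rad and y of carton_c_mid in the frame of gap between -0.05 and 0.05 m and x of carton_c_mid in the frame of gap between -0.02 and 0.02 m and z of carton_c_mid in the frame of gap below 0.054 m and linear speed of each of carton_c, carton_a, carton_b below 0.02 m/s and (x of carton_a_mid in the frame of gap above 0.045 m or x of carton_a_mid in the frame of gap below -0.045 m or y of carton_a_mid in the frame of gap above 0.16 m or y of carton_a_mid in the frame of gap below -0.16 m) and height (world z) of each of carton_a_mid, carton_b_mid below 0.06 m and (x of carton_b_mid in the frame of gap above 0.045 m or x of carton_b_mid in the frame of gap below -0.045 m or y of carton_b_mid in the frame of gap above 0.16 m or y of carton_b_mid in the frame of gap below -0.16 m))) and angle between each of stood_near, stood_far's own z axis and vertical below 0.1 rad and z of stood_near in the frame of gap between -0.004 and 0.008 m and z of stood_far in the frame of gap between -0.004 and 0.008 m); the robot touches nothing.
It fails at once if a standing neighbour in the tray is knocked over (angle between any of stood_near, stood_far's own z axis and vertical above 0.4 rad).
It fails at once if a carton is dropped or slammed into the tray (over 60 N) (contact force between any of carton_a, carton_b, carton_c and tray above 60 N).
It fails at once if one of the other things on the bench (glue bottle, sanding block, stain jar, lacquer tin, brush) is shifted by more than 40 mm (distance of any of glue, sanding_block, stain_jar, lacquer_tin, brush from where it was at the start of the episode above 0.04 m).
It also fails if it takes over 72 s, if anything falls off the work surface, if the arm or the gripper's body presses on something with over 40 N, if the wrist force passes 120 N, or if a joint passes its speed limit or range.

## Working session

There is one attempt and no reset: what is moved stays moved. The work goes in short steps, Python scripts to look and compute and a tool call to move; the robot and the scene stay as the last step left them, time stands still between calls to the robot, and variables do not carry over. Pictures are saved under pics/ and viewed, at most 10 in all, crops included, and the job is handed in when it is done.

Besides the shell and the picture viewer there is one more tool, called after "Call:" in YAML: its name, and indented under it one key for each argument. play_rows: Moves the arm, as the interface text tells. Its arguments: {"type":"object","properties":{"rows":{"type":"array","items":{"type":"array","items":{"type":"number","minimum":-1,"maximum":1}}},"grip":{"type":"number"},"force":{"type":"number"}},"required":["rows"]}

```bash
mkdir -p pics; ls; python3 - <<'E'
from bench import ctrl, optics
import cv2,numpy as np
print(ctrl.read_state(), ctrl.pinch_z)
for n in("top","side"):
    s=optics.snapshot(n); cv2.imwrite(f"pics/{n}0.png",s["frame"])
    R=cv2.Rodrigues(np.array(s["rvec"],float))[0]
    print(n,s["K"],R,-R.T@np.array(s["tvec"]).ravel())
E
```

```text
pics
{'clock': 0.0, 'joints': array([ 1.05122551,  0.62932687,  0.03846617,  1.51832685, -0.02695684,
        0.99629899, -0.01996555]), 'qvel': array([ 0.00165644, -0.00071912,  0.00070886,  0.00035043,  0.00032556,
       -0.00025385, -0.00104583]), 'effort': array([-2.06741511e-04, -5.49725854e+01,  1.14367727e+00, -1.86634129e+01,
       -5.22249355e-02,  2.37251044e-02,  1.71309375e-04]), 'ee_pos': array([ 284.64996851, -583.63768301,  204.58022253]), 'tcp_rot': array([-3.05933388e+00, -7.06342340e-01,  7.61325988e-04]), 'contact_force': array([0.09000436, 0.58820418, 0.55099966]), 'wrist_torque': array([ 0.02731897,  0.08042929, -0.00354767]), 'grip_force': 0.0, 'grip_width': 93.91725044125914} 18.8
top [[350.99912454   0.         250.57395794]
 [  0.         350.99912454 187.96527084]
 [  0.           0.           1.        ]] [[-2.10913588e-02 -9.99776746e-01 -1.26994055e-03]
 [-9.98368581e-01  2.11290307e-02 -5.30447094e-02]
 [ 5.30596996e-02  1.49083747e-04 -9.98591331e-01]] [ 493.09913529   23.80528492 1165.34322486]
side [[358.19251133   0.         256.42598156]
 [  0.         358.19251133 194.26691148]
 [  0.           0.           1.        ]] [[-0.84590966 -0.53324803  0.00913195]
 [-0.39096885  0.60837957 -0.69066464]
 [ 0.36273987 -0.5878102  -0.72311753]] [147.25864925 656.4334248  814.63313428]
```

View pics/top0.png

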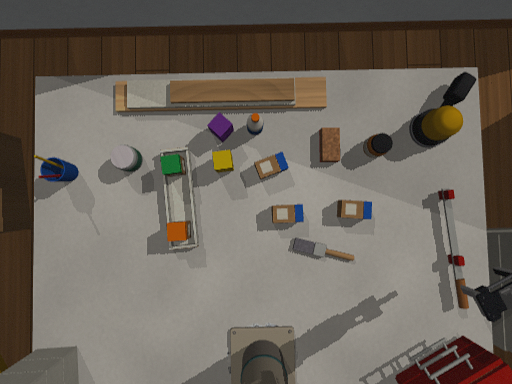

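View pics/side0.png

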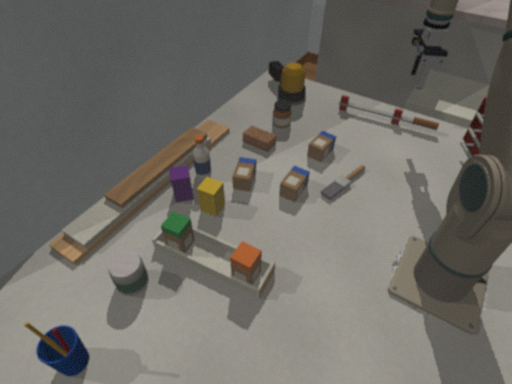

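The top view shows tipped cartons at about (270,166), (287,214) and (354,210), with lids to the right. The tray spans (162,150) to (197,248), with green at (172,163) and orange at (177,231). Next I'll measure them with masks.

```bash
cat > h.py <<'E'
import cv2,numpy as np
from bench import ctrl,optics,workorder
def snap(n): return optics.snapshot(n)
def ray(s,uv,z):
    R=cv2.Rodrigues(np.array(s["rvec"],float))[0]; c=-R.T@np.array(s["tvec"],float).ravel()
    uv=np.atleast_2d(uv).astype(float)
    d=np.c_[(uv-s["K"][:2,2])/s["K"][0,0],np.ones(len(uv))]@R
    return (c+d*((z-c[2])/d[:,2])[:,None])[:,:2]
def proj(s,P):
    return cv2.projectPoints(np.array(P,float).reshape(-1,3),np.array(s["rvec"],float),np.array(s["tvec"],float),np.array(s["K"]),None)[0].reshape(-1,2)
E
python3 - <<'E'
from h import *
s=snap("top");f=s["frame"];hsv=cv2.cvtColor(f,cv2.COLOR_BGR2HSV)
H,S,V=cv2.split(hsv)
def cnts(m,lo=20):
    c,_=cv2.findContours(m.astype(np.uint8)*255,cv2.RETR_EXTERNAL,cv2.CHAIN_APPROX_NONE)
    return [x for x in c if cv2.contourArea(x)>lo]
for nm,m,z in(("blue",(H>105)&(H<125)&(S>150)&(V>60),50),("orange",(H>5)&(H<15)&(S>200)&(V>150),102),("green",(H>60)&(H<85)&(S>150),102)):
    for c in cnts(m):
        r=cv2.minAreaRect(c);print(nm,np.round(r[0],1),np.round(r[1],1),round(r[2]),"xy",ray(s,r[0],z).round())
crop=f[140:260,150:390]
cv2.imwrite("pics/crop.png",cv2.resize(crop,None,fx=3.3,fy=3.3,interpolation=cv2.INTER_CUBIC))
E
```

```text
blue [298.5 213. ] [16.  7.] 90 xy [[ 470. -126.]]
blue [367.3 210. ] [ 7.6 16.4] 4 xy [[ 475. -344.]]
blue [ 46.8 172.3] [14.2  6.3] 18 xy [[616. 673.]]
blue [ 61. 169.] [22. 32.] 90 xy [[626. 628.]]
blue [281.4 161.1] [16.9  7.2] 69 xy [[636. -76.]]
orange [175.7 231. ] [17.2 17.7] 86 xy [[424. 252.]]
orange [255.  116.5] [5. 6.] 90 xy [[769.   6.]]
green [170.6 164.2] [18. 19.] 83 xy [[627. 266.]]
```

View pics/crop.png

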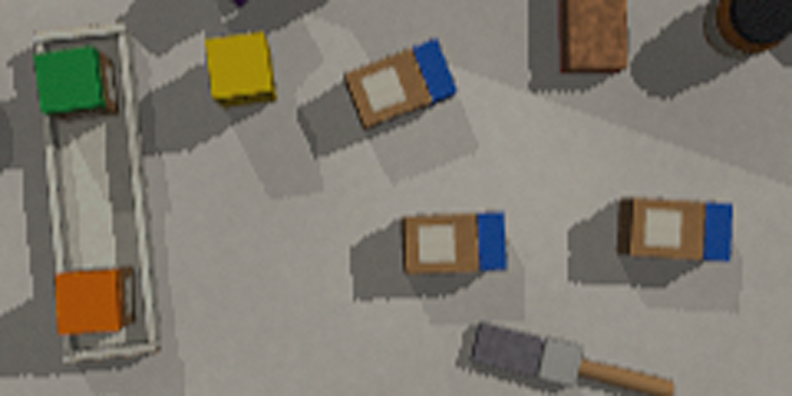

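The crop gives clear top-face corners for all three cartons and the tray rim. I'll turn them into poses.

```bash
cat >> h.py <<'E'
from scipy.spatial.transform import Rotation as Ro
import json
def frame_lie(az,t): # az: azimuth of lid dir; body tilts t towards lid side
    a=np.array([np.cos(az),np.sin(az),0]);Z=np.array([0,0,1.]);p=np.cross(Z,a)
    z=-np.cos(t)*Z-np.sin(t)*a
    return Ro.from_matrix(np.c_[np.cross(p,z),p,z])
def go(P,R,cmd=None): # grasp point P (world), R tool orientation -> row
    st=ctrl.read_state() if cmd is None else cmd
    R0=Ro.from_rotvec(st["tcp_rot"]);p0=np.array(st["ee_pos"])
    tcp=np.array(P)+R.apply([0,0,ctrl.pinch_z])
    return np.r_[R0.inv().apply(tcp-p0)/800,(R0.inv()*R).as_rotvec()/2].round(4)
def show():
    st=ctrl.read_state();R=Ro.from_rotvec(st["tcp_rot"])
    print("t",round(st["clock"],2),"grasp",(st["ee_pos"]-R.apply([0,0,ctrl.pinch_z])).round(1),"zdir",R.as_matrix()[:,2].round(3),"ydir",R.as_matrix()[:,1].round(3),"F",st["contact_force"].round(2),"w",round(st["grip_width"],1),"gf",round(st["grip_force"],1),"q",st["joints"].round(2))
E
python3 - <<'E'
from h import *
s=snap("top")
q=lambda L:(np.array(L)+.5)/3.3-.5+[150,140]
C={}
for n,L in dict(near=[(405,216),(505,213),(505,269),(407,273)],right=[(633,198),(733,204),(730,261),(629,257)],far=[(346,73),(437,40),(456,93),(363,127)]).items():
    w=ray(s,q(L),56);ax=(w[1]+w[2]-w[0]-w[3])/2;c=w.mean(0);az=np.arctan2(ax[1],ax[0])
    print(n,c.round(1),"len",np.linalg.norm(ax).round(1),np.linalg.norm((w[0]+w[1]-w[2]-w[3])/2).round(1),"az",np.degrees(az).round(1));C[n]=[*c,az]
w=ray(s,q([(36,35),(124,26),(159,348),(68,362)]),40);c=w.mean(0);d=(w[2]+w[3]-w[0]-w[1])/2
print("tray",c,w.round(),np.linalg.norm(d),"yax az",np.degrees(np.arctan2(d[1],d[0])))
json.dump(C,open("c.json","w"))
show()
c0=dict(ee_pos=[284.979,-584.213,205.478],tcp_rot=ctrl.read_state()["tcp_rot"])
x,y,az=C["near"]
R=frame_lie(az,np.radians(45));a=np.array([np.cos(az),np.sin(az),0])
print(go(np.array([x,y,140])+8*a,R,c0))
E
```

```text
near [469.9 -91.3] len 94.6 53.8 az -89.2
right [ 477.5 -307.3] len 96.0 55.5 az -94.1
far [624.1 -42.5] len 94.4 54.5 az -71.1
tray [526.5201209  254.30970991] [[681. 312.]
 [688. 226.]
 [374. 196.]
 [363. 284.]] 317.33930365855724 yax az -174.69842435466
t 0.2 grasp [ 284.8 -583.9  223.7] zdir [-0.001  0.001 -1.   ] ydir [ 0.438 -0.899 -0.001] F [-0.58  0.55 -0.11] w 94.0 gf 0.0 q [ 1.05  0.63  0.04  1.52 -0.03  1.   -0.02]
[ 0.4807 -0.4583  0.0989  0.2211  0.3488 -0.5351]
```

Call:
play_rows:
  rows:
    - [0.12,-0.115,0.025,0.0,0.0,0.0]
    - [0.24,-0.23,0.05,0.05,0.08,-0.13]
    - [0.36,-0.34,0.07,0.1,0.17,-0.26]
    - [0.48,-0.458,0.099,0.16,0.26,-0.4]
    - [0.48,-0.458,0.099,0.221,0.349,-0.535]
    - [0.48,-0.458,0.099,0.221,0.349,-0.535]
    - [0.48,-0.458,0.099,0.221,0.349,-0.535]
    - [0.48,-0.458,0.099,0.221,0.349,-0.535]
    - [0.48,-0.458,0.099,0.221,0.349,-0.535]
    - [0.48,-0.458,0.099,0.221,0.349,-0.535]
    - [0.48,-0.458,0.099,0.221,0.349,-0.535]
    - [0.48,-0.458,0.099,0.221,0.349,-0.535]
  grip: 94

```text
clock: 1.7
ee_pos: [469.4, -88.3, 126.2]
tcp_rot: [-1.75, -1.771, -0.723]
contact_force: [-0.1, 0.2, 0.4]
grip_width: 94.1
grip_force: 0.0
```

```bash
python3 - <<'E'
from h import *
show()
C=json.load(open("c.json"));x,y,az=C["near"]
R=frame_lie(az,np.radians(45));a=np.array([np.cos(az),np.sin(az),0])
for z in(28,60):print(go(np.array([x,y,z])+8*a,R))
s=snap("wrist");cv2.imwrite("pics/w1.png",s["frame"])
E
```

```text
t 1.7 grasp [ 469.6 -101.6  139.6] zdir [-0.008  0.705 -0.709] ydir [1.    0.011 0.001] F [-0.09  0.16  0.42] w 94.1 gf 0.0 q [ 0.96  0.88 -0.61  1.82 -0.28  0.96  0.68]
[-0.0963  0.0004  0.1008  0.0012  0.0014 -0.0007]
[-0.0681  0.0005  0.0725  0.0012  0.0014 -0.0007]
```

View pics/w1.png

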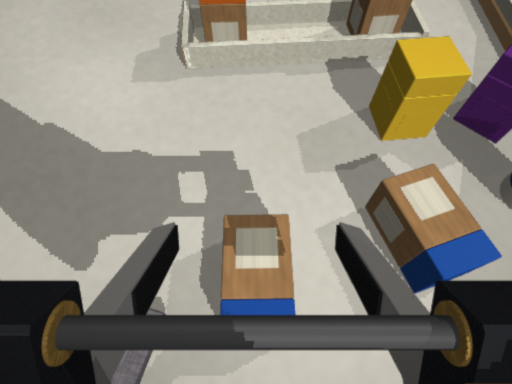

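The wrist view shows the near carton (222–294, 214–312) centred between the fingers. I'll descend, grip and lift.

Call:
play_rows:
  rows:
    - [-0.05,0,0.053,0,0,0]
    - [-0.096,0,0.101,0,0,0]
    - [-0.096,0,0.101,0,0,0]
    - [-0.096,0,0.101,0,0,0]

```text
clock: 2.25
ee_pos: [470.4, -84.1, 16.6]
tcp_rot: [-1.747, -1.772, -0.725]
contact_force: [-1.1, -0.8, -0.0]
grip_width: 94.1
grip_force: 0.0
```

Call:
play_rows:
  rows:
    - [0,0,0,0,0,0]
    - [0,0,0,0,0,0]
    - [0,0,0,0,0,0]
    - [0,0,0,0,0,0]
    - [0,0,0,0,0,0]
    - [0,0,0,0,0,0]
  grip: 40
  force: 35

```text
clock: 3.0
ee_pos: [469.7, -83.9, 15.1]
tcp_rot: [-1.747, -1.771, -0.724]
contact_force: [-0.1, -2.6, 3.4]
grip_width: 56.0
grip_force: 35.0
```

Call:
play_rows:
  rows:
    - [0.018,0,-0.018,0,0,0]
    - [0.035,0,-0.035,0,0,0]
    - [0.035,0,-0.035,0,0,0]
    - [0.035,0,-0.035,0,0,0]
    - [0.035,0,-0.035,0,0,0]

```text
clock: 3.62
ee_pos: [469.2, -83.8, 54.0]
tcp_rot: [-1.747, -1.771, -0.723]
contact_force: [0.2, -0.5, -4.1]
grip_width: 55.4
grip_force: 35.0
```

```bash
python3 - <<'E'
from h import *
show()
E
```

```text
t 3.62 grasp [469.4 -97.1  67.3] zdir [-0.01   0.707 -0.708] ydir [1.    0.014 0.   ] F [ 0.2  -0.5  -4.14] w 55.4 gf 35.0 q [ 0.94  1.   -0.58  1.83 -0.25  0.84  0.72]
```

Load is about 4.1 N, so this is the full carton. I'll plan the lift and the turn.

```bash
cat >> h.py <<'E'
def frame_up(az,t):
    a=np.array([np.cos(az),np.sin(az),0]);Z=np.array([0,0,1.]);p=np.cross(Z,a)
    z=np.cos(t)*a-np.sin(t)*Z
    return Ro.from_matrix(np.c_[np.cross(p,z),p,z])
E
python3 - <<'E'
from h import *
show()
st=ctrl.read_state();R0=Ro.from_rotvec(st["tcp_rot"]);p0=st["ee_pos"]-R0.apply([0,0,18.8])
R1=frame_up(np.radians(-85),np.radians(45));rv=(R1*R0.inv()).as_rotvec();P1=np.array([525.5,256,200])
print(np.degrees(rv))
up=p0+[0,0,110]
print(go(up,R0).tolist())
for k in range(1,11):print(go(up+(P1+[0,0,0]-up)*k/10,Ro.from_rotvec(rv*k/10)*R0).round(3).tolist())
E
```

```text
t 3.62 grasp [469.4 -97.1  67.3] zdir [-0.01   0.707 -0.708] ydir [1.    0.014 0.   ] F [ 0.2  -0.5  -4.14] w 55.4 gf 35.0 q [ 0.94  1.   -0.58  1.83 -0.25  0.84  0.72]
[-89.86131371  -4.54029448   3.30463391]
[0.0972, 0.0, -0.0973, 0.0, 0.0, 0.0]
[0.127, 0.008, -0.068, 0.0, -0.078, -0.004]
[0.156, 0.015, -0.04, 0.0, -0.157, -0.008]
[0.186, 0.023, -0.012, 0.0, -0.235, -0.012]
[0.216, 0.031, 0.015, 0.0, -0.314, -0.016]
[0.246, 0.038, 0.041, 0.0, -0.392, -0.02]
[0.277, 0.046, 0.068, 0.0, -0.471, -0.024]
[0.308, 0.054, 0.094, 0.0, -0.549, -0.029]
[0.34, 0.062, 0.119, 0.0, -0.628, -0.033]
[0.372, 0.07, 0.145, 0.0, -0.706, -0.037]
[0.405, 0.078, 0.17, 0.0, -0.785, -0.041]
```

Call:
play_rows:
  rows:
    - [0.05,0,-0.05,0,0,0]
    - [0.097,0,-0.097,0,0,0]
    - [0.127,0.008,-0.068,0.0,-0.078,-0.004]
    - [0.156,0.015,-0.04,0.0,-0.157,-0.008]
    - [0.186,0.023,-0.012,0.0,-0.235,-0.012]
    - [0.216,0.031,0.015,0.0,-0.314,-0.016]
    - [0.246,0.038,0.041,0.0,-0.392,-0.02]
    - [0.277,0.046,0.068,0.0,-0.471,-0.024]
    - [0.308,0.054,0.094,0.0,-0.549,-0.029]
    - [0.34,0.062,0.119,0.0,-0.628,-0.033]
    - [0.372,0.07,0.145,0.0,-0.706,-0.037]
    - [0.405,0.078,0.17,0.0,-0.785,-0.041]
    - [0.405,0.078,0.17,0.0,-0.785,-0.041]
    - [0.405,0.078,0.17,0.0,-0.785,-0.041]
    - [0.405,0.078,0.17,0.0,-0.785,-0.041]
    - [0.405,0.078,0.17,0.0,-0.785,-0.041]

```text
clock: 5.62
ee_pos: [527.8, 240.9, 188.7]
tcp_rot: [1.675, 1.822, -0.691]
contact_force: [-1.0, 0.5, -4.4]
grip_width: 55.8
grip_force: 35.0
```

```bash
python3 - <<'E'
from h import *
show()
s=snap("side");t=snap("top");w=snap("wrist")
a=cv2.resize(s["frame"][150:350,100:350],None,fx=1.6,fy=1.6,interpolation=cv2.INTER_CUBIC)
b=cv2.resize(t["frame"][140:260,140:260],(320,320),interpolation=cv2.INTER_CUBIC)
im=np.zeros((600,800,3),np.uint8);im[:320,:400]=a;im[:320,420:740]=b;im[325:600,:367]=cv2.resize(w["frame"],(367,275))
cv2.imwrite("pics/m1.png",im)
E
```

```text
t 5.62 grasp [526.7 254.1 202. ] zdir [ 0.061 -0.704 -0.708] ydir [0.996 0.085 0.002] F [-1.02  0.49 -4.38] w 55.8 gf 35.0 q [-0.87  0.86  0.08  1.42  0.51  1.45 -0.93]
```

View pics/m1.png

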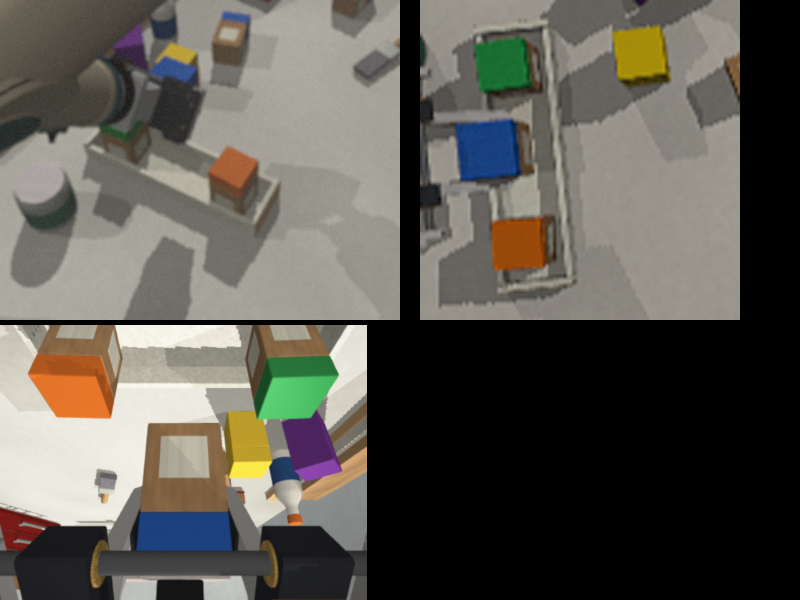

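The carton hangs upright, lid up, over the gap, between green and orange in the top view. I'll check the lid centre against the gripper pose and plan the descent.

```bash
python3 - <<'E'
from h import *
s=snap("top");hsv=cv2.cvtColor(s["frame"],cv2.COLOR_BGR2HSV)[170:225,145:200];H,S,V=cv2.split(hsv)
m=((H>105)&(H<125)&(S>150)&(V>60)).astype(np.uint8)
c=max(cv2.findContours(m,0,1)[0],key=cv2.contourArea);r=cv2.minAreaRect(c);print(r)
print("lid",ray(s,np.array(r[0])+[145,170],242))
for nm,lo,hi,z in(("orange",5,15,102),("green",60,85,102)):pass
# tray lateral profile at gap, both cameras independent of arm shadow
show()
R1=frame_up(np.radians(-85),np.radians(45))
for z in(110,70,64,61):print(z,go([525.5,256,z],R1).tolist())
E
```

```text
((19.939022064208984, 25.951217651367188), (20.65069580078125, 22.196741104125977), 83.6598129272461)
lid [[525.8858553  249.72457593]]
t 5.83 grasp [526.3 255.2 201.2] zdir [ 0.062 -0.704 -0.707] ydir [0.996 0.086 0.001] F [-0.25 -0.69 -4.86] w 55.6 gf 35.0 q [-0.87  0.86  0.08  1.42  0.51  1.45 -0.93]
110 [0.0814, -0.0011, 0.0799, 0.0003, -0.0002, -0.0008]
70 [0.1167, -0.0012, 0.1153, 0.0003, -0.0002, -0.0008]
64 [0.122, -0.0012, 0.1206, 0.0003, -0.0002, -0.0008]
61 [0.1247, -0.0012, 0.1232, 0.0003, -0.0002, -0.0008]
```

Call:
play_rows:
  rows:
    - [0.04,-0.001,0.04,0,0,0]
    - [0.08,-0.001,0.078,0,0,0]
    - [0.105,-0.001,0.103,0,0,0]
    - [0.116,-0.001,0.113,0,0,0]
    - [0.116,-0.001,0.113,0,0,0]
    - [0.116,-0.001,0.113,0,0,0]

```text
clock: 6.58
ee_pos: [527.3, 244.4, 59.0]
tcp_rot: [1.672, 1.823, -0.689]
contact_force: [0.3, -0.3, -4.5]
grip_width: 55.9
grip_force: 35.0
```

```bash
python3 - <<'E'
from h import *
show()
s=snap("side");t=snap("top");w=snap("wrist")
a=cv2.resize(s["frame"][190:310,130:290],(480,360),interpolation=cv2.INTER_CUBIC)
b=cv2.resize(t["frame"][140:260,140:220],(240,360),interpolation=cv2.INTER_CUBIC)
im=np.zeros((600,800,3),np.uint8);im[:360,:480]=a;im[:360,490:730]=b;im[365:600,:500]=cv2.resize(w["frame"][:240],(500,235))
cv2.imwrite("pics/m2.png",im)
E
```

```text
t 6.58 grasp [526.1 257.6  72.3] zdir [ 0.064 -0.704 -0.707] ydir [0.996 0.087 0.003] F [ 0.26 -0.25 -4.47] w 55.9 gf 35.0 q [-0.87  1.03  0.08  1.45  0.52  1.28 -1.04]
```

View pics/m2.png

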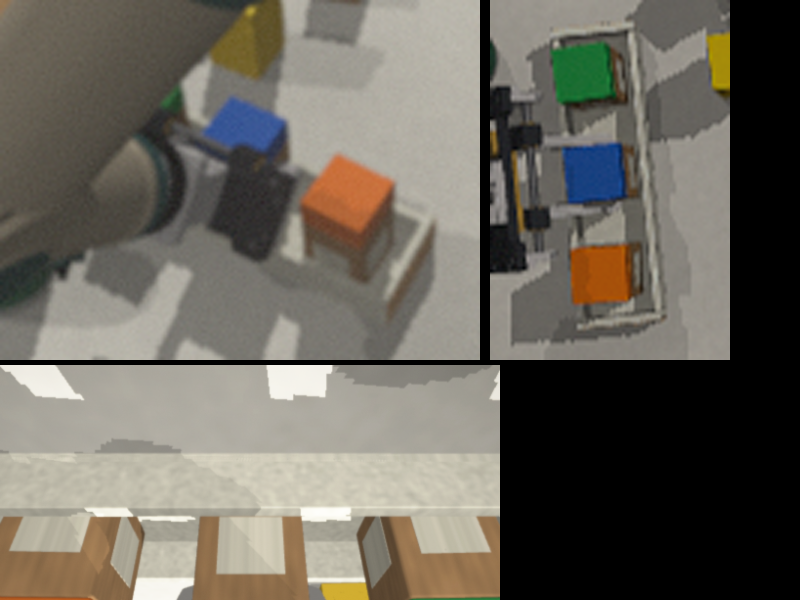

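In the top view the blue lid (595,172) lines up between green and orange. The wrist view shows the carton's foot just inside the tray wall. I'll lower it slowly.

Call:
play_rows:
  rows:
    - [0.002,0,0.002,0,0,0]
    - [0.004,0,0.004,0,0,0]
    - [0.005,0,0.005,0,0,0]
    - [0.006,0,0.006,0,0,0]
    - [0.007,0,0.007,0,0,0]
    - [0.007,0,0.007,0,0,0]

```text
clock: 7.48
ee_pos: [526.5, 243.9, 49.7]
tcp_rot: [1.671, 1.824, -0.692]
contact_force: [-0.0, -0.7, -4.7]
grip_width: 55.7
grip_force: 35.0
```

Call:
play_rows:
  rows:
    - [0.0008,0,0.0008,0,0,0]
    - [0.0016,0,0.0016,0,0,0]
    - [0.0016,0,0.0016,0,0,0]

```text
clock: 7.85
ee_pos: [526.5, 244.0, 49.5]
tcp_rot: [1.67, 1.822, -0.692]
contact_force: [-2.6, 2.1, 4.3]
grip_width: 55.8
grip_force: 35.0
```

Contact made. Release.

Call:
play_rows:
  rows:
    - [0,0,0,0,0,0]
    - [0,0,0,0,0,0]
    - [0,0,0,0,0,0]
    - [0,0,0,0,0,0]
  grip: 74

```text
clock: 8.35
ee_pos: [526.6, 243.7, 47.9]
tcp_rot: [1.671, 1.823, -0.692]
contact_force: [-0.1, 0.0, 0.4]
grip_width: 74.4
grip_force: 0.0
```

```bash
python3 - <<'E'
from h import *
show()
t=snap("top");w=snap("wrist")
b=cv2.resize(t["frame"][140:260,140:220],(360,540),interpolation=cv2.INTER_CUBIC)
im=np.zeros((600,800,3),np.uint8);im[:540,:360]=b;im[:330,360:800]=cv2.resize(w["frame"],(440,330))
cv2.imwrite("pics/m3.png",im)
E
```

```text
t 8.35 grasp [525.4 256.9  61.2] zdir [ 0.062 -0.705 -0.706] ydir [0.996 0.087 0.001] F [-0.15  0.02  0.44] w 74.4 gf 0.0 q [-0.87  1.05  0.08  1.45  0.52  1.26 -1.04]
```

View pics/m3.png

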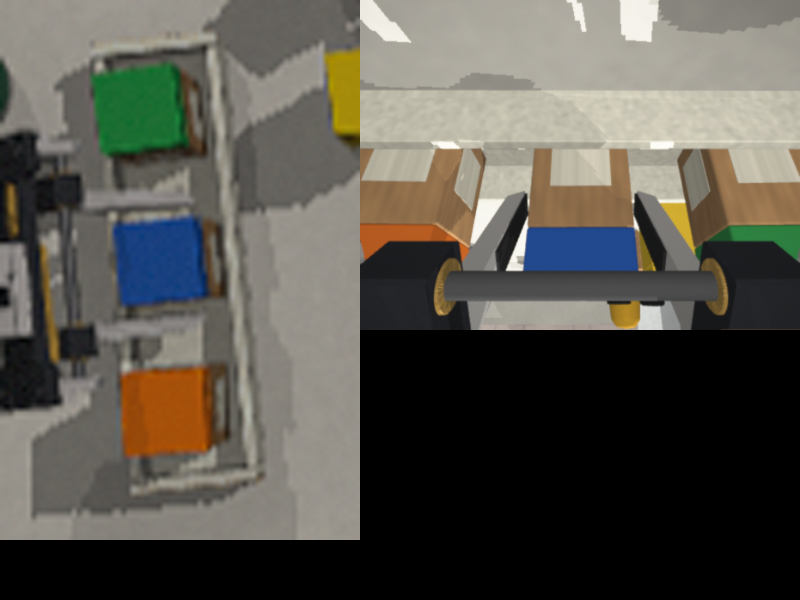

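The carton stands free between green and orange. Back off along the fingers.

Call:
play_rows:
  rows:
    - [0,0,-0.02,0,0,0]
    - [0,0,-0.05,0,0,0]
    - [0,0,-0.1,0,0,0]
    - [0.05,0,-0.16,0,0,0]
    - [-0.05,0,-0.22,0,0,0]
    - [-0.05,0,-0.22,0,0,0]
    - [-0.05,0,-0.22,0,0,0]
    - [-0.05,0,-0.22,0,0,0]

```text
clock: 9.45
ee_pos: [517.3, 340.4, 200.2]
tcp_rot: [1.671, 1.825, -0.692]
contact_force: [-0.8, -0.2, 0.4]
grip_width: 73.8
grip_force: 0.0
```

```bash
python3 - <<'E'
from h import *
show()
s=snap("side");t=snap("top")
hsv=cv2.cvtColor(t["frame"],cv2.COLOR_BGR2HSV);H,S,V=cv2.split(hsv)
for nm,m in(("blue",(H>105)&(H<125)&(S>150)&(V>60)),("orange",(H>5)&(H<15)&(S>200)&(V>150)),("green",(H>60)&(H<85)&(S>150))):
    m=m.astype(np.uint8);m[:,:150]=0;m[:,200:]=0
    for c in cv2.findContours(m,0,1)[0]:
        if cv2.contourArea(c)>60:r=cv2.minAreaRect(c);print(nm,r,ray(t,r[0],102))
a=cv2.resize(s["frame"][170:320,110:310],(533,400),interpolation=cv2.INTER_CUBIC)
b=cv2.resize(t["frame"][140:260,140:220],(260,390),interpolation=cv2.INTER_CUBIC)
im=np.zeros((400,800,3),np.uint8);im[:,:533]=a;im[:390,540:]=b
cv2.imwrite("pics/m4.png",im)
E
```

```text
t 9.45 grasp [516.2 353.7 213.5] zdir [ 0.062 -0.704 -0.707] ydir [ 0.996  0.088 -0.   ] F [-0.84 -0.21  0.44] w 73.8 gf 0.0 q [-0.95  0.95  0.06  1.17  0.46  1.64 -0.93]
blue ((175.10891723632812, 197.589111328125), (17.71166229248047, 19.005210876464844), 84.2894058227539) [[525.24138505 253.20042235]]
orange ((176.0, 231.5), (17.0, 18.0), 90.0) [[422.95628666 251.50411752]]
green ((170.57693481445312, 164.1154022216797), (17.73696517944336, 18.97731590270996), 82.87498474121094) [[627.47852926 266.01639924]]
```

View pics/m4.png

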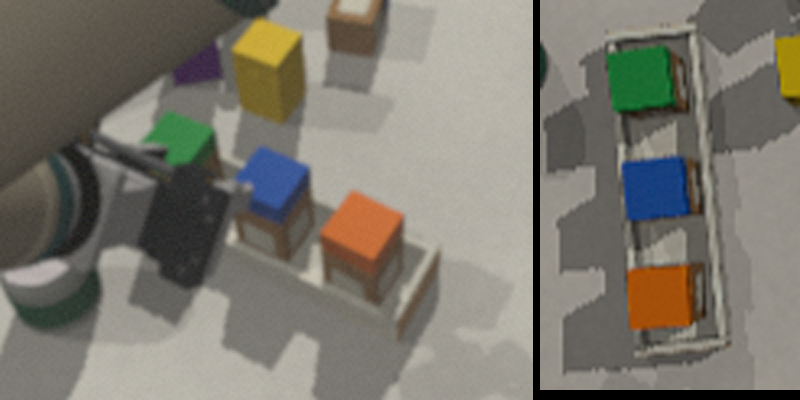

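The carton stands upright, lid up, in the gap; orange and green are unmoved, and the arm is clear. I'll hand in.

```bash
python3 -c "
from h import *
print(workorder.hand_in())"
```

```text
the job is handed in; nothing more can be done
None
```

The full carton (about 4.1–4.9 N when lifted) now stands upright, blue lid up, in the tray gap; I never touched the other two cartons, and the job is handed in, though no verdict came back.

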